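# Set the block heater and take the cap off the jar to be warmed

### The job

Get the amber jar ready to be warmed in the block heater: turn the heater's black dial until its white pointer stands at the red mark on the set-point ring, then, because a closed jar must not be heated, unscrew the tight white cap of the amber jar while the jar stays down in its square well, which keeps it from turning, and leave the things around where they are. Turn the cap only until the threads let go, without running it on against the next thread, and lift it straight off. Finish holding it: the program ends with the cap still gripped, level and still, one to three centimetres above the open mouth of the jar.

Things in the scene. Friction and masses are not known exactly. Their poses are not given: they have to be found in the camera images.
- heater: white and grey block heater, fixed, 270 x 290 mm and 85 mm high. Origin under the centre of its case, z up, x towards its rear. The rear half is an aluminium block (top at z = 90 mm) with two square wells, 66 mm wide and 45 mm deep, centred at x = 58 mm, y = +56 and -56 mm of this frame; their floor lies at z = 45 mm. The dial is on the front half (deck at z = 85 mm).
- dial (a joint): angle of the heater's black dial, 0 to 4.71 rad, grows as it turns clockwise seen from above. Upright axis; stiff enough to stay where it is left (0.05 N m).
- dial_grip (a point): point on the dial's axis at the height to grip. The dial has a bar grip across it, 48 mm long, 14 mm wide, 30 mm high, whose top is 7 mm above this point; below the bar is a round skirt of radius 26 mm, its top 23 mm below this point; the deck is 33 mm below.
- dial_pointer (a point): tip of the dial's white pointer, 30 mm from the dial's axis; the pointer runs along the bar grip. It turns with the dial.
- set_mark (a point): the red index on the thin aluminium set-point ring round the dial, 30 mm from the dial's axis: the pointer must come to it. The ring does not move; its index is always 0.4 to 1.9 rad clockwise of the pointer's first position.
- jar: the amber glass jar, about 0.4 kg, loose, standing in one of the two wells. Square body 64 x 64 mm, 80 mm high; round threaded neck of 40 mm diameter up to the rim. Origin at the centre of its underside, z up. The well has 1 mm play on each side: it stops the jar from turning but not from being lifted.
- jar_rim (a point): centre of the jar's mouth, 108 mm above its underside, on its axis. Thread: it lets the cap go after about 55 degrees (0.95 rad) of turn, from there the cap lifts off freely; lifted sooner it takes the jar along. A cap still down on the neck meets the next thread's stop at 98 degrees (1.7 rad); past 83 degrees (1.45 rad) it counts as turned too far.
- cap: white ribbed twist-off cap of the amber jar, 57 mm diameter, 21 mm high, 45 g. Origin at the centre of its lower edge, z up, x along the jar's x while tight. Tight, its lower edge is 16.5 mm below the jar's rim. Unscrews counter-clockwise seen from above; takes about 0.7 N m to turn (grip it firmly), against a springy sealing liner, and rises 1.5 mm as it turns.
- other_jar: green glass jar of the same size with a black cap, 0.45 kg, loose in the other well; not to be disturbed. Origin at the centre of its underside.
- mat: blue work mat, fixed, 260 x 340 x 3 mm, at the robot's left. Origin at the centre of its underside.
- brush: brush with wooden handle, 190 mm long, lying loose on the mat; leave alone. Origin under its middle.
- spatula: spatula with dark wooden handle, 200 mm long, lying loose on the mat; leave alone. Origin under its middle.
- glue_bottle: white bottle with a blue spout, 48 mm diameter, 135 mm high, standing loose; leave alone. Origin under its centre.
- wax_tin: round tin, 72 mm diameter, 45 mm high, standing loose; leave alone. Origin under its centre.
- gasket: black rubber ring, 60 mm outside diameter, 6 mm thick, lying loose; leave alone. Origin under its centre.
Things that resemble listed ones, but are neither listed nor needed, are in the scene too. What is shaped like the jar but purple is not meant.

How it is judged:
On the way, in this order (a step that is already met when the one before it is completed fails the run):
1. the dial's pointer stands at the red mark (horizontal distance between dial_pointer and set_mark below 0.0035 m), for 0.3 s.
2. the cap is off the threads, in the gripper, and the jar is still standing in its well (z of cap in the frame of jar above 0.098 m and contact force between the fingers and cap above 1 N and z of jar in the frame of heater below 0.048 m), for 0.1 s.
At the end, for the whole second after the job is handed in: The dial's pointer is within 3.5 mm (7 degrees) of the red mark; the fingers hold the cap still and level (within 0.2 rad), its lower edge 5 to 35 mm above the jar's rim and its centre within 15 mm of the jar's axis, not touching the jar; both jars stand fully down in their wells (horizontal distance between dial_pointer and set_mark below 0.0035 m and z of cap in the frame of jar_rim between 0.005 and 0.035 m and horizontal distance between cap and jar_rim below 0.015 m and angle between cap's own z axis and vertical below 0.2 rad and linear speed of cap below 0.02 m/s and contact force between the fingers and cap above 1 N and contact force between cap and jar below 0.1 N and z of each of jar, other_jar in the frame of heater below 0.048 m and angle between jar's own z axis and vertical below 0.08 rad); the arm keeps its last pose, push and grip.
It fails at once if the amber jar is lifted more than 8 mm off the floor of its well (z of jar in the frame of heater above 0.053 m).
It fails at once if the cap, still down on the neck, is turned on more than 1.45 rad from where it sat tight, well past the point where the threads let go (angle between the x axis of cap and the x axis of jar, either way round above 1.45 rad and z of cap in the frame of jar below 0.098 m).
It fails at once if the other jar is moved (distance of other_jar from where it was at the start of the episode above 0.012 m).
It fails at once if the things around are moved (distance of any of brush, spatula, glue_bottle, wax_tin, gasket from where it was at the start of the episode above 0.03 m).
It also fails if it takes over 48 s, if anything falls off the work surface, if the arm or the gripper's body presses on something with over 40 N, if the wrist force passes 120 N, or if a joint passes its speed limit or range.

### The arm

A 7-joint arm with a two-finger parallel gripper is mounted at the origin on the work surface. World frame = base frame: x ahead of the robot, y to its left, z up, the work surface at z = 0. Lengths are in m, angles in rad, forces in N, time in s.
With the tool pointing down it reaches from about 0.425 to 0.8 m from the base axis. Payload 8.3 kg.
Tool frame: the origin (TCP) lies at the very end of the fingers, on their centre line; the grasp point (between the pads) lies 19 mm behind it; z points along the fingers, y is the line along which they close (so a half turn about z gives the same grasp; the last joint's range is limited). The gripper opens to 85 mm and grips with 20 to 120 N. Pads are 22 mm wide; open, the fingers measure 114 mm over their backs; the gripper's body (76 mm by 85 mm) begins 54 mm behind the grasp point. The pads swing forward as they close: fully open they stand 13 mm farther back than shut.
Start: joints at [-1.331, 0.383, 0.016, 1.37, -0.006, 1.388, -0.046], TCP at [0.186, 0.597, 0.231] pointing down, gripper open.
Joint ranges: [-2.95, 2.95], [-0.25, 2.06], [-1.52, 1.56], [0.18, 2.33], [-1.44, 4.58], [0.02, 2.06], [-3.01, 3.01]. Speed limits (rad/s): [2.39, 2.39, 3.01, 3.01, 3.14, 3.14, 3.14].

### API

Orientations are given as a unit quaternion [w, x, y, z].
In Python, from workcell import monitor, snapshot, ticket gives the robot as it stands.
- The arm moves only by the shell command python3 -m jog 'ROWS' [OPENING] [FORCE]. ROWS is JSON, a list of rows, each a list of 4 numbers: the shift along the world's x, y, z in m, then the turn about the world's z in degrees. In form: [[x, y, z, twist], ...]. A call has 1 to 12 rows; each row shifts and turns the commanded pose from where the row before left it; what a row does not reach is not made up. A row lasts 1/10 s, in which the tool goes at most 50 mm and 8.59 degrees, less where a joint would pass 70% of its speed; a pose out of reach is approached as far as the arm can. A call is refused whole if a number of a shift passes 0.05 or a number of a turn 8.59, either way. A call with a gripper value outside its range is refused whole. OPENING is the opening, from 0 (shut) to 1 (fully open), set as the call begins (- or left out, the last holds). The fingers move at their own pace and stop on an object; FORCE is the grip in N (left out, the last holds). Time passes only in rows, so rows that do not move let the fingers close. It gives the time, the measured TCP pose, the force, the opening and the grip force at its end, in the units of the state.
- monitor.read_state(): the state, without advancing time (a new reading comes with each control period).
- snapshot(name): name is "scene" or "top" or "wrist"; returns a dict with "color" (480x640x3 uint8, blue, green, red), "fov_y" (degrees; the focal length in pixels is half the picture's height over the tangent of half this angle, whatever the lens; pixels are square), "cx", "cy" (the principal point, pixels), "eye" and "attitude" of the camera in the world. Camera axes: x right, y up, looking along -z (the intrinsics and any distortion apply to the point x, -y, -z); pixel columns grow to the right and rows downward; lengths in m; the calibration is good to about 2 mm. A picture is of the moment at which its call begins. There is no depth.
- ticket.finish_job(): hands the job in; it is judged then, once.
The state is a dict: "clock": time; "joint_pos": joint angles; "qd": joint speeds; "joint_torque": joint torques, N m; "tool_pos": TCP position; "tool_rot": TCP orientation; "wrist_force": force on the tool from outside, world axes, zero at the start; "moment": the same for the moment, N m; "grip_width": opening from 0.0 (shut) to 1.0 (fully open); "gripper_force": force on a finger pad.
Only numpy, scipy, OpenCV 4.12 (cv2) and the standard library are available. Lean on these libraries where they do the work, as an engineer would, in place of code of your own. Each camera call takes 0.05 s, during which the arm holds its last target. There are 200 camera calls.

## Working session

There is one attempt and no reset: what is moved stays moved. The work goes in short steps, Python scripts to look and compute and a shell command to move; the robot and the scene stay as the last step left them, time stands still between calls to the robot, and variables do not carry over. Pictures are saved under pics/ and viewed, at most 10 in all, crops included, and the job is handed in when it is done.

```bash
ls; mkdir -p pics; python3 - <<'E'
from workcell import monitor, snapshot
import cv2,pickle
d={}
for n in ("scene","top"):
    s=snapshot(n); d[n]=s; cv2.imwrite(f"pics/{n}0.png",s["color"]); print(n,{k:v for k,v in s.items() if k!="color"})
pickle.dump(d,open("s0.pkl","wb"))
print(monitor.read_state())
E
```

```text
pics
scene {'fov_y': 52.4674526336128, 'cx': 325.8262625934723, 'cy': 244.6423988269594, 'eye': array([ 1.12214068, -0.35356105,  0.97554363]), 'attitude': array([0.81727108, 0.30900444, 0.17645016, 0.45326547])}
top {'fov_y': 57.786333532798146, 'cx': 317.37444585183016, 'cy': 237.75940952398344, 'eye': array([0.41370543, 0.0498206 , 1.17385663]), 'attitude': array([ 0.71041586,  0.01213178, -0.02559689, -0.70321186])}
{'clock': 0.1, 'joint_pos': array([-1.33088258,  0.3841975 ,  0.01638444,  1.3710247 , -0.00629681,
        1.38819706, -0.0465283 ]), 'qd': array([-0.00021112, -0.0005116 ,  0.00163782, -0.00266778, -0.00212104,
        0.00036345,  0.00155303]), 'joint_torque': array([ 3.12452947e-03, -6.29132438e+01,  8.47386103e-01, -3.72763896e+01,
        1.67343562e-02,  1.03332059e-02, -3.52487677e-05]), 'tool_pos': array([0.18621705, 0.59614981, 0.2303629 ]), 'tool_rot': array([-1.17428844e-04,  1.50815597e-01,  9.88561514e-01, -8.80772373e-04]), 'wrist_force': array([ 0.55041954, -0.08086546,  0.13671852]), 'moment': array([0.04965785, 0.03703315, 0.00223767]), 'gripper_force': 0.0, 'grip_width': 1.0010647025960695}
```

View pics/top0.png

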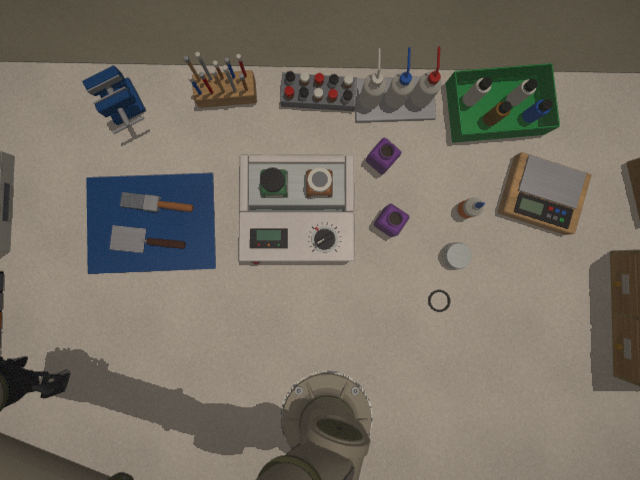

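View pics/scene0.png

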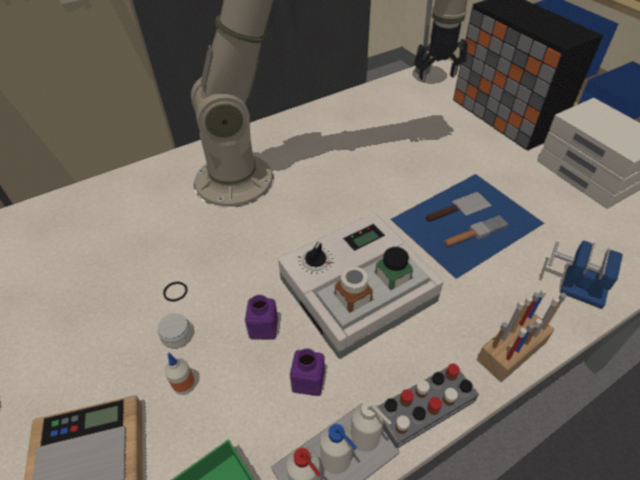

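The top view shows the heater at (238–354, 155–263), the dial at about (324, 238), the white-capped amber jar at (319, 182) and the green jar at (273, 182). The purple jars at (384, 155) and (392, 220) are decoys. Next I'll measure and enlarge a crop.

```bash
cat > h.py <<'E'
import numpy as np, cv2, pickle
from scipy.spatial.transform import Rotation as R
def rot(s): q=s["attitude"]; return R.from_quat([q[1],q[2],q[3],q[0]])
def ray(s,u,v):
    f=s["color"].shape[0]/2/np.tan(np.radians(s["fov_y"])/2)
    return rot(s).apply([(u-s["cx"])/f,-(v-s["cy"])/f,-1.])
def plane(s,u,v,z):
    d=ray(s,u,v); e=s["eye"]; return e+d*(z-e[2])/d[2]
def proj(s,p):
    f=s["color"].shape[0]/2/np.tan(np.radians(s["fov_y"])/2)
    c=rot(s).inv().apply(np.asarray(p)-s["eye"]); return s["cx"]-f*c[0]/c[2], s["cy"]+f*c[1]/c[2]
def yaw(q): # heading of tool y axis (closing line), deg
    y=R.from_quat([q[1],q[2],q[3],q[0]]).apply([0,1,0]); return np.degrees(np.arctan2(y[1],y[0]))
E
python3 - <<'E'
from h import *
d=pickle.load(open("s0.pkl","rb")); t=d["top"]; im=t["color"]; hsv=cv2.cvtColor(im,cv2.COLOR_BGR2HSV)
def blobs(m,x0,y0,x1,y1,z,name,mn=8):
    k=np.zeros_like(m); k[y0:y1,x0:x1]=m[y0:y1,x0:x1]
    n,_,st,c=cv2.connectedComponentsWithStats(k)
    for i in range(1,n):
        if st[i,4]>=mn: print(name,c[i].round(1),st[i],plane(t,*c[i],z).round(4))
blobs(cv2.inRange(hsv,(0,0,0),(180,255,70)),300,222,345,256,.125,"dial",20)
blobs(cv2.inRange(hsv,(0,0,150),(180,60,255)),303,166,336,198,.1575,"cap",20)
blobs(cv2.inRange(hsv,(0,110,70),(8,255,255)),300,215,352,260,.087,"red",1)
blobs(cv2.inRange(hsv,(172,110,70),(180,255,255)),300,215,352,260,.087,"red",1)
for p in [(238,263),(354,263),(238,155),(354,155)]: print(p,plane(t,*p,.085).round(3))
cr=cv2.resize(im[150:270,260:360],None,fx=5,fy=5,interpolation=cv2.INTER_CUBIC)
cv2.imwrite("pics/crop0.png",cr)
E
```

```text
dial [324.4 238.7] [314 230  21  19 295] [0.4677 0.0131 0.125 ]
cap [319.2 178.6] [308 167  24  24 217] [0.6079 0.0277 0.1575]
red [316.7 228.7] [315 227   4   4   9] [0.4947 0.0314 0.087 ]
(238, 263) [0.407 0.227 0.085]
(354, 263) [ 0.41  -0.063  0.085]
(238, 155) [0.679 0.232 0.085]
(354, 155) [ 0.683 -0.062  0.085]
```

View pics/crop0.png

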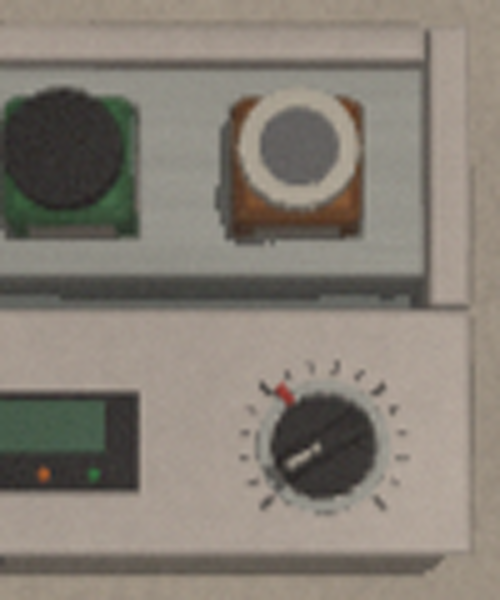

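The crop confirms the white-capped amber jar in the right well. The dial's skirt centre is at crop (324, 445), its pointer is at lower left with a heading of about 120°, and the red mark is at crop (285, 394) with a heading of about 40°. That makes the turn about 80° clockwise, inside the stated 0.4–1.9 rad. I'll move above the dial.

```bash
python3 -m jog '[[0.03,-0.02,0,-2],[0.03,-0.02,0,-2],[0.03,-0.02,0,-2],[0.03,-0.02,0,-2],[0.03,-0.02,0,-2],[0.03,-0.02,0,-2],[0.03,-0.02,0,-2],[0.03,-0.02,0,-2],[0,-0.04,0,-3],[0,-0.04,0,-3]]' 1 30
python3 -m jog '[[0,-0.04,0,-3],[0,-0.04,0,-3],[0.005,-0.04,0,-3],[0.005,-0.04,0,-3],[0.005,-0.04,0,-3],[0.005,-0.04,0,-3],[0.01,-0.04,0,-3],[0.01,-0.04,0,-3],[0,-0.02,0,0],[0,0,0,0],[0,0,0,0]]'
python3 - <<'E'
from h import *
from workcell import monitor, snapshot
s=snapshot("wrist"); pickle.dump(s,open("w1.pkl","wb")); cv2.imwrite("pics/w1.png",s["color"])
st=monitor.read_state(); print(st["clock"],st["tool_pos"],yaw(st["tool_rot"]),s["eye"],s["fov_y"],s["attitude"])
E
```

```text
clock: 1.1
tool_pos: [0.4269, 0.3548, 0.23]
tool_rot: [-0.0, 0.338, 0.941, -0.001]
wrist_force: [0.1, 0.2, 0.2]
grip_width: 1.0
gripper_force: 0.0
clock: 2.2
tool_pos: [0.4661, 0.0167, 0.2311]
tool_rot: [-0.0, 0.525, 0.851, -0.0]
wrist_force: [-0.1, -0.1, -0.0]
grip_width: 1.0
gripper_force: 0.0
2.25 [0.46610381 0.01750264 0.23104381] 26.71244277870679 [0.43113866 0.08276549 0.37433111] 61.010803702004324 [ 0.96230461 -0.14426372 -0.03450299  0.22796352]
```

View pics/w1.png

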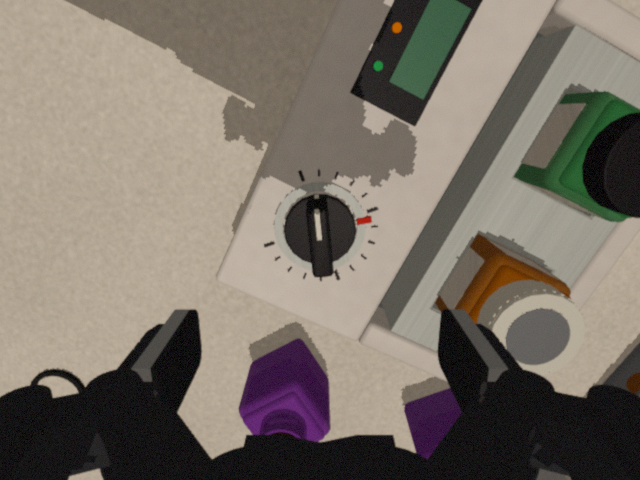

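The wrist view shows the dial skirt centred at about (320, 229), the bar top running from (317, 197) to (322, 276), and the red index at about (364, 220). I'll compute the dial axis, bar heading, mark angle and cap centre.

```bash
python3 - <<'E'
from h import *
s=pickle.load(open("w1.pkl","rb")); im=s["color"]; hsv=cv2.cvtColor(im,cv2.COLOR_BGR2HSV)
m=cv2.inRange(hsv,(0,0,0),(180,255,75)); k=np.zeros_like(m); k[180:290,275:362]=m[180:290,275:362]
k=cv2.morphologyEx(k,cv2.MORPH_OPEN,np.ones((5,5)))
n,l,stt,c=cv2.connectedComponentsWithStats(k); i=1+np.argmax(stt[1:,4]); print("dark",stt[i],c[i])
r=cv2.inRange(hsv,(0,130,90),(8,255,255))|cv2.inRange(hsv,(174,130,90),(180,255,255)); r[:, :340]=0; r[:200]=0;r[240:]=0;r[:,385:]=0
ys,xs=np.nonzero(r); print("red",xs.mean(),ys.mean(),len(xs),xs.min(),xs.max())
red=plane(s,xs.mean(),ys.mean(),.087)
ax=plane(s,320,229.5,.095)
a=plane(s,317,197,.125); b=plane(s,322,276,.125)
w=cv2.inRange(hsv,(0,0,140),(180,70,255)); q=np.zeros_like(w); q[200:250,312:327]=w[200:250,312:327]
ys,xs=np.nonzero(q); P=np.array([plane(s,x,y,.125)[:2] for x,y in zip(xs,ys)]); v=cv2.fitLine(P.astype(np.float32),cv2.DIST_L2,0,1e-4,1e-4).ravel()
print("white",len(xs),xs.min(),xs.max(),ys.min(),ys.max(),"line heading",np.degrees(np.arctan2(v[1],v[0])))
print("axis skirt",ax,"bar mid",(a+b)/2,"bar len",np.linalg.norm(a-b),"heading",np.degrees(np.arctan2(*(a-b)[1::-1])))
for A in (ax,(a+b)/2): e=red-A; print("red r",np.hypot(*e[:2]),"heading",np.degrees(np.arctan2(e[1],e[0])))
print("cap",plane(s,531,334,.1575))
t=pickle.load(open("s0.pkl","rb"))["top"]; print("top: axis",plane(t,324.8,239,.095),"cap",plane(t,319.7,179.5,.1575), "red",plane(t,316.7,228.7,.087))
E
```

```text
dark [ 285  194   71   83 3902] [319.8462327  231.51845208]
red 363.66279069767444 219.96511627906978 86 357 370
white 129 315 321 213 239 line heading -57.726795
axis skirt [0.46739846 0.01220376 0.095     ] bar mid [0.46570331 0.01480167 0.125     ] bar len 0.052927620143951144 heading 120.13882171748693
red r 0.032182464887715756 heading 35.482893374409414
red r 0.03220431500998925 heading 29.960075928964063
cap [0.60180168 0.02655539 0.1575    ]
top: axis [0.46855302 0.01105911 0.095     ] cap [0.60571707 0.02656729 0.1575    ] red [0.49458622 0.03130563 0.087     ]
```

```bash
python3 -m jog '[[0.0015,-0.005,-0.02,4],[0,0,-0.02,0],[0,0,-0.02,0],[0,0,-0.02,0],[0,0,-0.02,0],[0,0,-0.02,0],[0,0,-0.01,0],[0,0,0,0],[0,0,0,0]]' 0.5
python3 -m jog '[[0,0,0,0],[0,0,0,0],[0,0,0,0],[0,0,0,0],[0,0,0,0],[0,0,0,0]]' 0 30
```

```text
clock: 3.15
tool_pos: [0.4681, 0.0121, 0.1018]
tool_rot: [0.0, 0.495, 0.869, 0.0]
wrist_force: [-0.3, 0.5, -0.5]
grip_width: 0.496
gripper_force: 0.0
clock: 3.75
tool_pos: [0.4688, 0.0118, 0.1023]
tool_rot: [0.001, 0.495, 0.869, 0.001]
wrist_force: [0.3, 1.0, 6.2]
grip_width: 0.158
gripper_force: 33.3
```

Gripped at 13.4 mm, which matches the bar. I'll turn it about 80° clockwise, then look.

```bash
python3 -m jog '[[0,0,0.001,-5],[0,0,0,-7],[0,0,0,-7],[0,0,0,-7],[0,0,0,-7],[0,0,0,-7],[0,0,0,-7],[0,0,0,-7],[0,0,0,-7],[0,0,0,-7],[0,0,0,-7],[0,0,0,-5]]'
python3 -m jog '[[0,0,0,0],[0,0,0,0],[0,0,0,0]]'
python3 - <<'E'
from h import *
from workcell import monitor, snapshot
s=snapshot("wrist"); pickle.dump(s,open("w2.pkl","wb")); st=monitor.read_state(); print(st["tool_pos"],yaw(st["tool_rot"]),st["moment"])
cv2.imwrite("pics/w2.png",s["color"])
for n,p in dict(axis=(.4678,.0118,.125),mark=(.494,.031,.087)).items(): print(n,proj(s,p))
E
```

```text
clock: 4.95
tool_pos: [0.4682, 0.012, 0.1024]
tool_rot: [-0.0, 0.938, 0.345, 0.001]
wrist_force: [2.7, 0.8, -2.2]
grip_width: 0.154
gripper_force: 32.2
clock: 5.25
tool_pos: [0.4682, 0.0119, 0.1023]
tool_rot: [-0.0, 0.937, 0.348, 0.0]
wrist_force: [4.5, 2.3, -4.0]
grip_width: 0.157
gripper_force: 31.9
[0.46817718 0.01191038 0.1023431 ] -49.22164925111629 [ 0.58032987 -0.93347112  0.04793323]
axis (np.float64(319.7243043934431), np.float64(342.27012601778597))
mark (np.float64(325.9673164731987), np.float64(220.4983421022789))
```

View pics/w2.png

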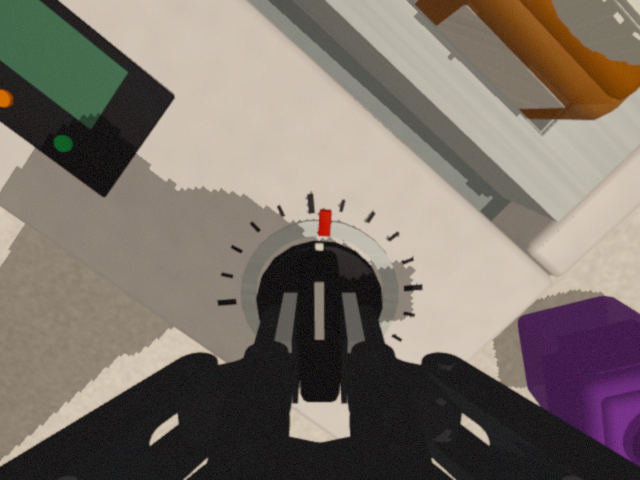

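The white pointer tip is at (319.5, 246) and the red index at (325, 223). A few more degrees clockwise are needed.

```bash
python3 - <<'E'
from h import *
s=pickle.load(open("w2.pkl","rb"))
ax=np.array([.4682,.0119])
for n,u,v,z in (("ptr",319.5,246,.094),("ptr",319.5,246,.087),("mark",325,223,.086),("mark",325,223,.089),("bar1",319.5,282,.125),("bar2",319.7,338,.125)):
    e=plane(s,u,v,z)[:2]-ax; print(n,z,np.hypot(*e),np.degrees(np.arctan2(e[1],e[0])),e+ax)
# ring centre by ellipse extents at z=.087: left 242 right 399 at row ~290
print(proj(s,(*ax,.087)), plane(s,(242+399)/2,290,.087))
E
```

```text
ptr 0.094 0.023517126116222285 41.30741743262247 [0.48586556 0.02742363]
ptr 0.087 0.021236098391238186 41.31191999081091 [0.484151   0.02591918]
mark 0.086 0.030774378739557316 37.01315805387046 [0.49277326 0.03042613]
mark 0.089 0.03156295636404046 37.19822156540236 [0.49334143 0.03098216]
bar1 0.125 0.021502464940678014 41.54576114915158 [0.48429301 0.02616082]
bar2 0.125 0.0012665215865688634 49.677796022930124 [0.46901955 0.01286562]
(np.float64(319.9035505502102), np.float64(293.5498333909932)) [0.46960495 0.01278151 0.087     ]
```

Another 4° clockwise: turn, release, rise, and check.

```bash
python3 -m jog '[[0,0,0,-2],[0,0,0,-2.2],[0,0,0,0],[0,0,0,0]]'
python3 -m jog '[[0,0,0,0],[0,0,0,0],[0,0,0,0],[0,0,0,0],[0,0,0.02,0],[0,0,0.03,0],[0,0,0.03,0],[0,0,0.03,0],[0,0,0.02,0],[0,0,0,0],[0,0,0,0]]' 0.6
python3 - <<'E'
from h import *
from workcell import monitor, snapshot
s=snapshot("wrist"); pickle.dump(s,open("w3.pkl","wb")); st=monitor.read_state(); print(st["clock"],st["tool_pos"],yaw(st["tool_rot"]))
cv2.imwrite("pics/w3.png",s["color"]); print(proj(s,(.4682,.0119,.087)),proj(s,(.4682,.0119,.125)),proj(s,(.604,.0266,.1575)))
E
```

```text
clock: 5.7
tool_pos: [0.4682, 0.0119, 0.1024]
tool_rot: [-0.0, 0.95, 0.314, 0.0]
wrist_force: [4.1, 2.5, -3.9]
grip_width: 0.155
gripper_force: 31.9
clock: 6.8
tool_pos: [0.4678, 0.0116, 0.2321]
tool_rot: [-0.0, 0.95, 0.313, 0.0]
wrist_force: [-0.1, -0.3, -0.6]
grip_width: 0.604
gripper_force: 0.0
6.85 [0.46734644 0.01153133 0.23147874] -53.54150567821143
(np.float64(319.19745868235816), np.float64(217.77636661055539)) (np.float64(319.2666850892788), np.float64(232.2581076515157)) (np.float64(463.2691965114037), np.float64(14.749682961769196))
```

View pics/w3.png

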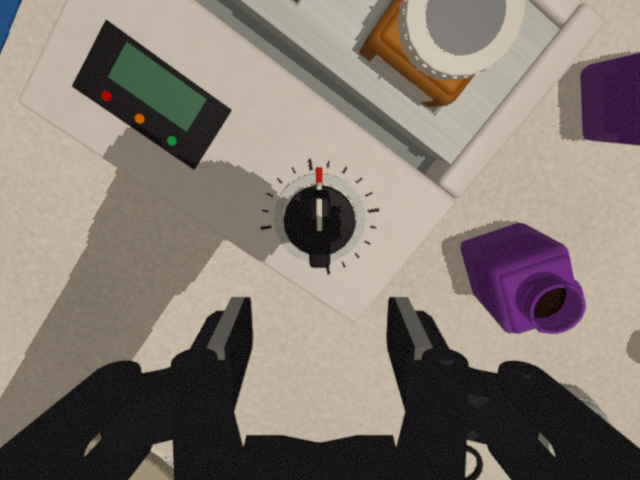

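The pointer tip (319, 188) lines up with the red index (319, 175), so the dial is set. Next I'll go over the cap, opening fully.

```bash
python3 -m jog '[[0.02,0.002,0,3],[0.02,0.002,0,3],[0.02,0.002,0,3],[0.02,0.003,0,3],[0.02,0.002,0,3],[0.02,0.002,0,3],[0.016,0.002,0,3],[0,0,0,3],[0,0,0,0],[0,0,0,0]]' 1
python3 - <<'E'
from h import *
from workcell import monitor, snapshot
s=snapshot("wrist"); pickle.dump(s,open("w4.pkl","wb")); st=monitor.read_state(); print(st["clock"],st["tool_pos"],yaw(st["tool_rot"]))
im=s["color"]; cv2.imwrite("pics/w4.png",im); print(proj(s,(.604,.0266,.1575)))
g=cv2.cvtColor(im,cv2.COLOR_BGR2HSV); u,v=map(int,proj(s,(.604,.0266,.1575)))
w=pickle.load(open("w1.pkl","rb")); print(plane(w,538,335.5,.1575))
E
```

```text
clock: 7.85
tool_pos: [0.6032, 0.0263, 0.2311]
tool_rot: [-0.0, 0.865, 0.503, -0.001]
wrist_force: [0.3, 0.6, 0.4]
grip_width: 1.006
gripper_force: 0.0
7.9 [0.60326533 0.02634407 0.23150676] -29.652431400970226
(np.float64(321.5167426357915), np.float64(248.68916594953913))
[0.60615916 0.02760376 0.1575    ]
```

View pics/w4.png

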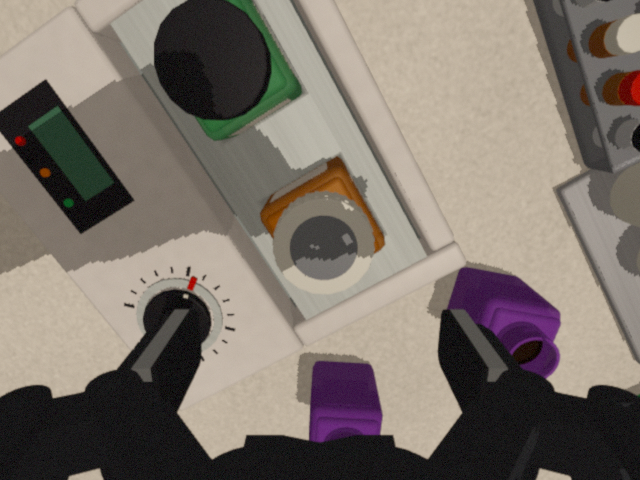

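The cap's grey disc is centred at (323, 249), about 1.5 mm in +x from the tool axis. The green cap at (213, 57) is well clear of the fingers. I'll descend and grip firmly.

```bash
python3 -m jog '[[0.0015,0,-0.02,0],[0,0,-0.02,0],[0,0,-0.02,0],[0,0,-0.02,0],[0,0,-0.015,0],[0,0,-0.01,0],[0,0,0,0],[0,0,0,0]]'
python3 -m jog '[[0,0,0,0],[0,0,0,0],[0,0,0,0],[0,0,0,0],[0,0,0,0],[0,0,0,0],[0,0,0,0],[0,0,0,0]]' 0.3 110
```

```text
clock: 8.7
tool_pos: [0.6056, 0.0265, 0.1279]
tool_rot: [0.0, 0.864, 0.503, 0.0]
wrist_force: [0.2, -0.7, -0.7]
grip_width: 1.0
gripper_force: 0.0
clock: 9.5
tool_pos: [0.606, 0.0265, 0.1289]
tool_rot: [0.0, 0.864, 0.503, 0.001]
wrist_force: [-2.5, -0.1, 6.8]
grip_width: 0.641
gripper_force: 114.1
```

```bash
python3 -m jog '[[0,0,0,3],[0,0,0,5],[0,0,0,5],[0,0,0.0005,5],[0,0,0,5],[0,0,0,5],[0,0,0.0005,5],[0,0,0,5],[0,0,0,2],[0,0,0,0]]'
python3 -c "
from h import *
from workcell import monitor
st=monitor.read_state(); print(yaw(st['tool_rot']),st['moment'],st['wrist_force'])"
```

```text
clock: 10.5
tool_pos: [0.6066, 0.0264, 0.1299]
tool_rot: [0.001, 0.64, 0.769, 0.001]
wrist_force: [1.4, -0.1, 5.9]
grip_width: 0.636
gripper_force: 114.8
10.485330665726815 [-0.08166267 -0.13904876  0.15916013] [ 1.39539413 -0.10698429  5.91563645]
```

```bash
python3 -m jog '[[0,0,0.0005,5],[0,0,0,5],[0,0,0,5],[0,0,0,5],[0,0,0,4],[0,0,0,2],[0,0,0,0],[0,0,0,0]]'
python3 - <<'E'
from h import *
from workcell import monitor,snapshot
st=monitor.read_state(); print(yaw(st['tool_rot']),st['moment'],st['wrist_force'])
s=snapshot("wrist"); pickle.dump(s,open("w5.pkl","wb")); cv2.imwrite("pics/w5.png",s["color"])
E
```

```text
clock: 11.3
tool_pos: [0.6063, 0.0265, 0.1303]
tool_rot: [0.001, 0.451, 0.893, 0.001]
wrist_force: [0.1, 0.1, 5.2]
grip_width: 0.634
gripper_force: 114.9
36.4088037777719 [-0.06747695 -0.03327704  0.07327158] [0.08298545 0.08879035 5.21297423]
```

View pics/w5.png

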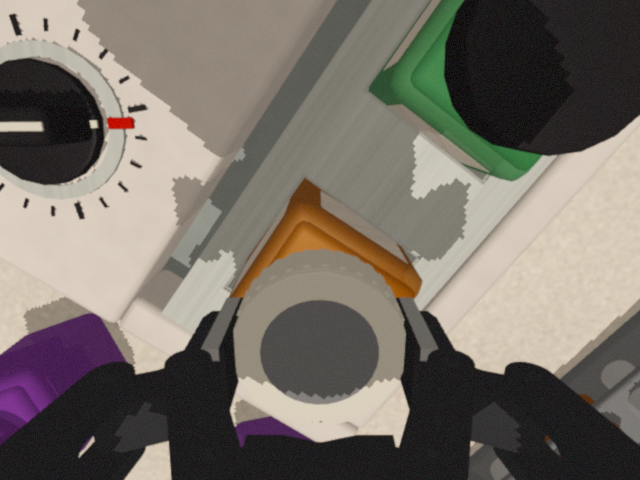

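Fingers hold the cap at (320, 350), the jar's corner at (305, 180) sits down in the well, and the dial pointer is still on red. I'll test with a small lift; the jar's weight would show as about −4 N.

```bash
python3 -m jog '[[0,0,0.001,0],[0,0,0.001,0],[0,0,0.001,0],[0,0,0.001,0],[0,0,0,0],[0,0,0,0]]'
python3 - <<'E'
from h import *
from workcell import monitor,snapshot
st=monitor.read_state(); print(st['tool_pos'],st['moment'],st['wrist_force'])
E
```

```text
clock: 11.95
tool_pos: [0.6054, 0.0264, 0.1328]
tool_rot: [0.0, 0.451, 0.893, -0.0]
wrist_force: [0.2, -0.4, -0.9]
grip_width: 0.633
gripper_force: 115.6
[0.60538068 0.02644747 0.13283083] [-0.27122031 -0.14962514  0.00649029] [ 0.17641132 -0.3588824  -0.92604758]
```

The reading is about −0.9 N, so only the cap's weight is on the gripper and the threads have let go. Lifting straight off.

```bash
python3 -m jog '[[0,0,0.002,0],[0,0,0.002,0],[0,0,0.003,0],[0,0,0.004,0],[0,0,0.005,0],[0,0,0.006,0],[0,0,0.005,0],[0,0,0.003,0],[0,0,0.002,0],[0,0,0,0],[0,0,0,0],[0,0,0,0]]'
python3 - <<'E'
from h import *
from workcell import monitor,snapshot
st=monitor.read_state(); print(st['tool_pos'],st['qd'].round(3),st['wrist_force'])
s=snapshot("scene"); cv2.imwrite("pics/s6.png",np.hstack([cv2.resize(s["color"][220:350,275:445],(510,390),interpolation=cv2.INTER_CUBIC)]))
s=snapshot("wrist"); cv2.imwrite("pics/w6.png",s["color"])
a=cv2.resize(s["color"],(520,390)); b=cv2.imread("pics/s6.png"); cv2.imwrite("pics/c6.png",cv2.resize(np.hstack([a,b]),(800,303)))
E
```

```text
clock: 13.15
tool_pos: [0.6051, 0.0266, 0.1645]
tool_rot: [-0.0, 0.45, 0.893, -0.0]
wrist_force: [1.0, 0.3, -0.2]
grip_width: 0.631
gripper_force: 115.6
[0.60514743 0.02656818 0.16447496] [-0.001 -0.    -0.001 -0.001 -0.    -0.     0.001] [ 0.96073578  0.29652119 -0.18213661]
```

View pics/c6.png

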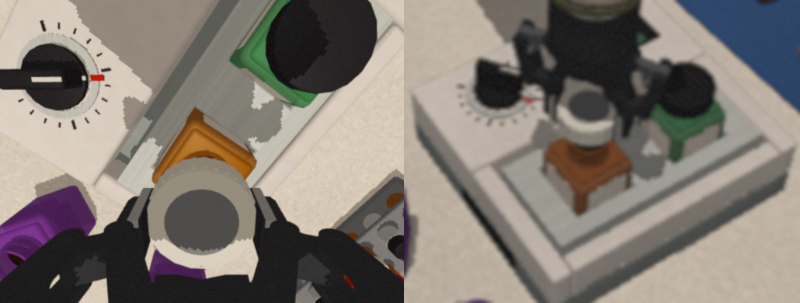

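The wrist view shows the cap still level in the pads, with its disc at the same pixel as before the lift, so it hasn't slipped. The jar is down in its well with its neck open, the green jar hasn't moved, and the pointer is on red. By tool travel the cap edge is about 19 mm above the rim.

```bash
python3 -c "
from workcell import ticket
print(ticket.finish_job())"
```

```text
the job is handed in; nothing more can be done
None
```

I handed the job in with the dial pointer on the red mark and the amber jar's cap unscrewed and held still about 19 mm above the open mouth (by tool travel), both jars down in their wells; no verdict came back.

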